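Clamp a test bar under a sprung hold-down arm

ROBOT

A 6-joint arm with a two-finger parallel gripper is mounted at the origin on the work surface. World frame = base frame: x ahead of the robot, y to its left, z up, the work surface at z = 0. Lengths are in mm, angles in rad, forces in N, time in s.
With the tool pointing down it reaches from about 400 to 925 mm from the base axis. Payload 12.5 kg.
Tool frame: the origin (TCP) lies between the finger pads; the fingertips stand 11 mm ahead of it and the grasp point (between the pads) lies 8 mm behind it (env.tip_extent is the distance from the TCP to the fingertips, in mm); x points along the fingers, z is the direction in which the jaws open and shut, and the axes are right-handed (so a half turn about x gives the same grasp; the last joint's range is limited). The gripper opens to 95 mm and grips with 3 to 60 N. Pads are 20 mm wide; open, the fingers measure 119 mm over their backs; the gripper's body (75 mm by 180 mm) begins 59 mm behind the grasp point.
Start: joints at [1.176, 0.491, 1.559, -0, 1.092, -0.106], TCP at [177.984, 599.139, 225.661] pointing down, gripper open.
Joint ranges: [-3.1, 3.1], [-0.84, 2.19], [0.05, 2.79], [-1.13, 4.28], [0.06, 2.93], [-2.69, 2.69]. Speed limits (rad/s): [2.22, 2.22, 2.79, 3.14, 3.14, 3.14].

INTERFACE

Orientations are given as [roll, pitch, yaw] about the fixed x, y, z axes, in that order (R = Rz(yaw) Ry(pitch) Rx(roll)).
In Python, from cell import status, imaging, env gives the robot as it stands. The module is installed in compiled form; this text tells all that it offers.
- The arm moves only by the tool apply_moves, never from a script. Its argument "increments" is a list of rows, each a list of 5 numbers: the closure, from 0 (fully open) to 1 (shut), then the shift along the tool's x, y, z in mm, then the turn about the tool's x in degrees. A call has 1 to 10 rows; each row shifts and turns the commanded pose from where the row before left it, along the tool's axes as they then stand; what a row does not reach is not made up. A row lasts 1/10 s, in which the tool goes at most 50 mm and 8.59 degrees, less where a joint would pass 70% of its speed; a pose out of reach is approached as far as the arm can. A call with a gripper value outside its range is refused whole. The fingers move at their own pace and stop on an object; the grip force is fixed at half the most. Time passes only in rows, so rows that do not move let the fingers close. It gives the time, the measured TCP pose, the force and the opening at its end, in the units of the state.
- status.state(): the state, without advancing time (a new reading comes with each control period).
- imaging.read_camera(name): name is "scene" or "top" or "wrist"; returns a dict with "pixels" (384x512x3 uint8, red, green, blue), "fovy" (degrees; the focal length in pixels is half the picture's height over the tangent of half this angle, whatever the lens; pixels are square), "cx", "cy" (the principal point, pixels), "R" (3x3) and "t" (3): a world point X has camera coordinates R X + t. Camera axes: x right, y down, z forward; pixel columns grow to the right and rows downward; lengths in mm; the calibration is good to about 2 mm. The wrist camera is an equidistant fisheye: a pixel r from the principal point sees the ray r / f radians off the axis. A picture is of the moment at which its call begins. There is no depth.
- env.job_done(): hands the job in, once; it reports no verdict.
The state is a dict: "t": time; "joints": joint angles; "qvel": joint speeds; "tau": joint torques, N m; "eef_pos": TCP position; "tcp_rot": TCP orientation; "ft_force": force on the tool from outside, world axes, zero at the start; "moment": the same for the moment, N m; "opening": opening from 0.0 (shut) to 1.0 (fully open).
Only numpy, scipy, OpenCV 4.12 (cv2) and the standard library are available. Lean on these libraries where they do the work, as an engineer would, in place of code of your own. Each camera call takes 0.05 s, during which the arm holds its last target. There are 200 camera calls.

TASK

Take the long, thick aluminium test bar, lay it flat on the bed of the clamping fixture and slide it lengthwise into the guide channel so that its end pushes the sprung hold-down arm up and passes beneath it. Push it fully home against the end stop gently throughout, with a final press of about 15 newtons (never as much as 25), pause there a moment, then let go so that the arm alone bears down on the bar. Leave the other things on the bench where they are.

Things in the scene. Friction and masses are not known exactly. Their poses are not given: they have to be found in the camera images.
- bar: The test bar to be clamped: plain aluminium, 120 x 24 x 20 mm (own x, y, z), 155 g give or take, lying flat on the bench; the longest and thickest of three aluminium pieces. Both ends are alike. Origin: centre of its underside; x along its length, z up.
- fixture: Grey clamping fixture, fixed to the bench, 295 mm long, 90 mm wide. Origin: on the bench, below the middle of the end stop's face; x is the direction in which the bar is slid in, z up. The flat bed, 14 mm above the bench, runs from x = -200 to +95 mm. Two steel guides, 8 mm high above the bed, form a channel 27 mm wide centred on y = 0, from x = -47 to -2 mm.
- mouth (a point): Middle of the channel's flared mouth, on the bed, at fixture x = -62 mm; the flare narrows from about 44 mm wide there to 27 mm at x = -47 mm, its walls as high as the guides. The bed before it is open and flat.
- home (a point): Where the origin of the bar is when it is fully home: on the bed (14 mm above the bench), on the channel's middle line, 60 mm before the stop's face.
- stop: Rigid steel end stop at the end of the channel, 14 x 40 x 18 mm, standing on the bed. Origin: middle of the lower edge of the face that the bar meets, on the bed; x and z as for the fixture. Under a push, contact starts within a millimetre or so of the measured place; find it by feel.
- holddown (a joint): Angle of the sprung hold-down arm (rad): 0 at rest, grows as the arm is lifted, springs back when let go; about 0.08 with the bar beneath. Pivot across the fixture at x = 70 mm, 60 mm above the bench, beyond the stop; the arm reaches over the stop towards the open end. It bears on the bar with about 5 N; pushing the bar under takes 5 to 15 N at first (more if it is also pressed down), then a few newtons.
- pad (a point): Lowest point of the arm's round cross pad (22 mm wide, radius 8 mm), at fixture x = -35 mm, 12 mm above the bed at rest. From the pad an upturned lip rises at 30 degrees towards the open end, to fixture x = -64 mm, about 43 mm above the bench; the bar's end meets it at about fixture x = -51 mm.
- slim_bar: Another specimen, 120 x 12 x 12 mm aluminium, to be left alone. Origin: centre of its underside.
- short_block: Another specimen, 60 x 24 x 20 mm aluminium, to be left alone. Origin: centre of its underside.
- weight: Knobbed steel calibration weight, 44 mm across, 56 mm high, to be left alone. Origin: centre of its underside.
- grip_jaw: Dark round stepped grip jaw, 60 mm across, 45 mm high, to be left alone. Origin: centre of its underside.
- driver: Screwdriver lying on the bench, to be left alone. Origin: on its axis.
Things that resemble listed ones, but are neither listed nor needed, are in the scene too. What is shaped like the bar but brown or orange is not meant.

How it is judged (in metres and radians):
On the way, in this order (a step that is already met when the one before it is completed fails the run):
1. the bar, lying on the bed in line with the channel, has pushed the hold-down arm up and is beneath it, not yet home (value of joint holddown above 0.055 rad and x of bar in the frame of fixture between -0.112 and -0.062 m and y of bar in the frame of fixture between -0.003 and 0.003 m and z of bar in the frame of fixture below 0.017 m), for 0.05 s.
2. the bar is pressed against the stop with at least 9 N (contact force between bar and stop above 9 N), for 0.2 s.
At the end, for the whole second after the job is handed in: The bar lies flat on the bed (within 2 mm of its height, tilt under 0.05 rad), in the channel (centred within 2.5 mm, within 0.06 rad of straight), its end within 2 mm of the stop, at rest, with the hold-down arm bearing on it (angle 0.055 to 0.1 rad), and released (x of bar in the frame of fixture between -0.062 and -0.058 m and y of bar in the frame of fixture between -0.0025 and 0.0025 m and z of bar in the frame of fixture between 0.012 and 0.016 m and angle between the x axis of bar and the x axis of fixture, either way round below 0.06 rad and angle between bar's own z axis and vertical below 0.05 rad and value of joint holddown between 0.055 and 0.1 rad and linear speed of bar below 0.01 m/s); the robot touches nothing.
It fails at once if the bar is pushed against the stop with more than 25 N (contact force between bar and stop above 25 N).
It fails at once if the bar is forced against the fixture or its arm with more than 60 N (contact force between bar and fixture above 60 N).
It fails at once if another thing on the bench is moved by more than 20 mm (distance of any of slim_bar, short_block, weight, grip_jaw, driver from where it was at the start of the episode above 0.02 m).
It also fails if it takes over 59 s, if anything falls off the work surface, if the arm or the gripper's body presses on something with over 40 N, if the wrist force passes 120 N, or if a joint passes its speed limit or range.

## Working session

There is one attempt and no reset: what is moved stays moved. The work goes in short steps, Python scripts to look and compute and a tool call to move; the robot and the scene stay as the last step left them, time stands still between calls to the robot, and variables do not carry over. Pictures are saved under pics/ and viewed, about 8 in all and at most 12, crops included, and the job is handed in when it is done.

Besides the shell and the picture viewer there is one more tool, called after "Call:" in YAML: its name, and indented under it one key for each argument. apply_moves: Moves the arm, as the interface text tells. Its arguments: {"type":"object","properties":{"increments":{"type":"array"}},"required":["increments"]}

```bash
mkdir -p pics; python3 - <<'E'
from cell import status, imaging, env
import cv2,pickle
for n in("top","scene"):
    d=imaging.read_camera(n); pickle.dump(d,open(f"{n}.pkl","wb"))
    cv2.imwrite(f"pics/{n}0.png",cv2.resize(d["pixels"][...,::-1],(800,600),interpolation=cv2.INTER_CUBIC))
    print(n,d["fovy"],d["cx"],d["cy"],d["R"],d["t"])
print(status.state())
E
```

```text
top 57.053539752183234 257.6832021630519 186.28810899283891 [[-0.02670314 -0.999585    0.01080611]
 [-0.98234204  0.02423696 -0.18551733]
 [ 0.18517844 -0.01556919 -0.98258157]] [ -4.8880417  557.13020477 798.70684179]
scene 53.2966582927771 258.9355393305681 190.32419970605625 [[-0.56706514  0.82365558  0.00534984]
 [ 0.51919439  0.36247883 -0.77398081]
 [-0.63943281 -0.43611993 -0.63318646]] [ 298.2511529  -214.94537236 1380.26544577]
{'t': 0.1, 'joints': array([ 1.17637137e+00,  4.91498290e-01,  1.55940744e+00,  2.44156030e-05,
        1.09169988e+00, -1.05605699e-01]), 'qvel': array([-0.00073386,  0.00036741, -0.00108711, -0.00111978, -0.00030179,
       -0.0014602 ]), 'tau': array([ 2.26336379e-03, -6.13622475e+01, -2.58602518e+01,  6.93871127e-02,
        4.70519182e-02, -9.27304313e-05]), 'eef_pos': array([177.9069316 , 598.92281087, 225.11427443]), 'tcp_rot': array([ 3.01461184,  1.56978314, -1.98660766]), 'ft_force': array([ 0.45578013, -0.86561709, -0.09766478]), 'moment': array([ 0.0193689 ,  0.00602912, -0.000843  ]), 'opening': 1.000519324544786}
```

View pics/top0.png

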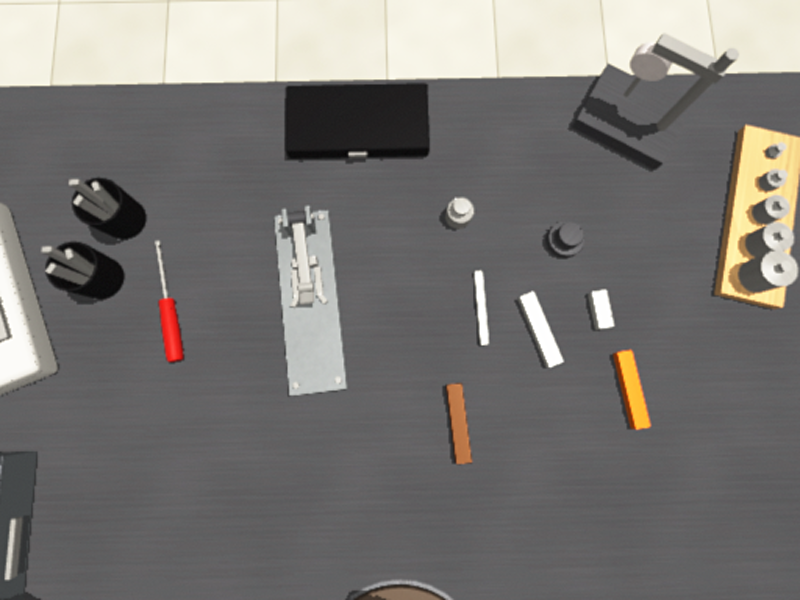

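View pics/scene0.png

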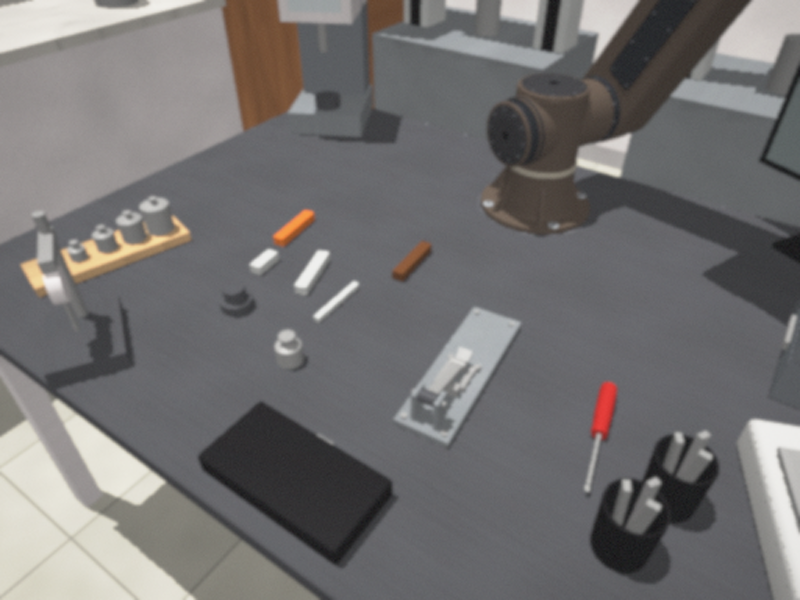

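The bar could be confused with these pieces (800x600 top picture):
- **slim bar:** (481,307)
- **short block:** (601,310)
- **brown bar:** (458,423)
- **orange bar:** (632,390)

I choose the long, wide aluminium piece at (541,329). The fixture plate spans (275,213) to (346,390), with its pivot at the top, so fixture x points roughly along world +x.

```bash
cat > h.py <<'E'
import numpy as np,cv2
def K(d):
    h=d["pixels"].shape[0]; return h/2/np.tan(np.radians(d["fovy"])/2)
def ray(d,uv,z,fish=False):
    uv=np.atleast_2d(uv).astype(float)-[d["cx"],d["cy"]]; f=K(d)
    if fish:
        r=np.linalg.norm(uv,axis=1,keepdims=True)+1e-9; th=r/f
        c=np.hstack([uv/r*np.sin(th),np.cos(th)])
    else: c=np.hstack([uv/f,np.ones((len(uv),1))])
    R=np.array(d["R"]);o=-R.T@np.array(d["t"]); w=c@R
    return o+w*((z-o[2])/w[:,2])[:,None]
def proj(d,X,fish=False):
    c=np.atleast_2d(X)@np.array(d["R"]).T+d["t"]; f=K(d)
    if fish:
        n=np.linalg.norm(c[:,:2],axis=1,keepdims=True); return c[:,:2]/n*np.arctan2(n,c[:,2:])*f+[d["cx"],d["cy"]]
    return c[:,:2]/c[:,2:]*f+[d["cx"],d["cy"]]
def rect(P): # centre, long, short, yaw of long axis
    (c,s,a)=cv2.minAreaRect(P[:,:2].astype(np.float32)); b=cv2.boxPoints((c,s,a))
    e=b[1]-b[0],b[2]-b[1]; l=max(e,key=np.linalg.norm); y=np.arctan2(l[1],l[0])
    return np.round(c,1),np.round(sorted(s),1),round((y+np.pi/2)%np.pi-np.pi/2,4)
E
python3 - <<'E'
import pickle; from h import *
d=pickle.load(open("top.pkl","rb")); im=d["pixels"][...,::-1].copy()
print("cam",-np.array(d["R"]).T@d["t"])
hsv=cv2.cvtColor(im,cv2.COLOR_BGR2HSV)
sc=512/800
def comp(m,p):
    n,l=cv2.connectedComponents(m); p=(np.array(p)*sc).astype(int); k=l[p[1],p[0]]
    c,_=cv2.findContours((l==k).astype(np.uint8),0,1); return max(c,key=cv2.contourArea)[:,0]
w=cv2.inRange(hsv,(0,0,150),(180,45,255))
for n,p,z in(("bar",(541,329),20),("slim",(481,307),12),("short",(601,310),20)):
    for th in(150,200,235):
        c=comp(cv2.inRange(hsv,(0,0,th),(180,45,255)),p); print(n,th,rect(ray(d,c,z)))
g=comp(cv2.inRange(hsv,(0,0,110),(180,60,255)),(310,350)); print("fix",rect(ray(d,g,14)))
cv2.polylines(im,[g.reshape(-1,1,2)],1,(0,0,255),1)
cv2.imwrite("pics/c1.png",cv2.resize(im[120:260,165:400],None,fx=3.4,fy=3.4,interpolation=cv2.INTER_CUBIC))
E
```

```text
cam [399.25861402  -5.95393313 888.20475509]
bar 150 (array([ 497.8, -237.2]), array([ 26.4, 122.1]), np.float32(0.3297))
bar 200 (array([ 497.9, -237.3]), array([ 24.7, 120.7]), np.float32(0.3303))
bar 235 (array([ 497.6, -237. ]), array([ 23.5, 118.6]), np.float32(0.3294))
slim 150 (array([ 536. , -145.5]), array([ 14.1, 120.3]), np.float32(0.0353))
slim 200 (array([ 535.9, -145.5]), array([ 13.1, 120.1]), np.float32(0.0327))
slim 235 (array([ 534.8, -144.9]), array([ 11.3, 117.4]), np.float32(0.0306))
short 150 (array([ 527.3, -337.9]), array([25.9, 61.9]), np.float32(0.1063))
short 200 (array([ 527.3, -338.1]), array([24.3, 60.6]), np.float32(0.1061))
short 235 (array([ 526.5, -337.4]), array([22.8, 58.3]), np.float32(0.1231))
fix (array([560.4, 131.1]), array([ 91.5, 306.7]), np.float32(0.098))
```

View pics/c1.png

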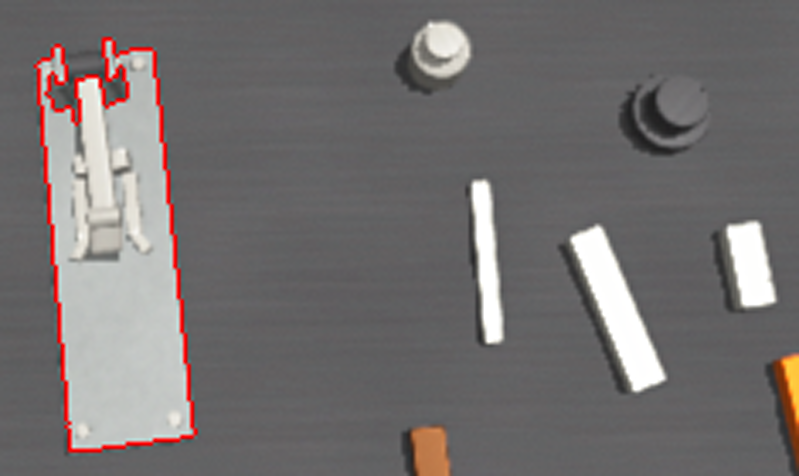

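The crop confirms the choice. The wide aluminium bar sits at crop (617,307), between the slim bar and the short block, and measures 24.7 x 120.7 mm. Next I fit the fixture's straight edges.

```bash
python3 - <<'E'
import pickle; from h import *
d=pickle.load(open("top.pkl","rb")); im=d["pixels"][...,::-1].copy()
hsv=cv2.cvtColor(im,cv2.COLOR_BGR2HSV); sc=.64
n,l=cv2.connectedComponents(cv2.inRange(hsv,(0,0,110),(180,60,255))); k=l[int(350*sc),int(310*sc)]
c,_=cv2.findContours((l==k).astype(np.uint8),0,1); g=max(c,key=cv2.contourArea)[:,0]
P=ray(d,g,14)[:,:2]; yaw=.095; C=np.array([560.,131.])
for it in range(3):
    u=np.array([np.cos(yaw),np.sin(yaw)]);v=np.array([-u[1],u[0]]); a=(P-C)@u;b=(P-C)@v
    L=(abs(b-45)<5)&(a>-140)&(a<100); Rr=(abs(b+45)<5)&(a>-140)&(a<125)
    pl=np.polyfit(a[L],b[L],1); pr=np.polyfit(a[Rr],b[Rr],1)
    print(yaw,pl,pr,L.sum(),Rr.sum()); yaw+=(pl[0]+pr[0])/2
    C=C+v*(pl[1]+pr[1])/2
E_=a[(abs(b)<38)&(a<-130)]; print("open end a",np.median(E_),"C",C,"yaw",yaw)
u=np.array([np.cos(yaw),np.sin(yaw)]);O=C+u*(np.median(E_)+200); print("fixture origin",O,"slide start -140:",O-140*u)
# guides / pad check by eye positions in crop: project
v=np.array([-u[1],u[0]])
for x,y,z in((-62,22,22),(-62,-22,22),(-64,0,43),(70,0,60),(-200,45,14),(95,-45,14)):
    X=np.r_[O+u*x+v*y,z]; print((x,y,z),((proj(d,X)[0]-[165,120])*3.4).round())
E
```

```text
0.095 [2.92451986e-03 4.43491742e+01] [ 3.66332396e-03 -4.44304588e+01] 94 104
0.09829392190930668 [-3.69049887e-04  4.43896377e+01] [ 3.69683635e-04 -4.43895187e+01] 94 104
0.09829423878334967 [-3.69366726e-04  4.43895782e+01] [ 3.69366789e-04 -4.43895782e+01] 94 104
open end a -151.7901768595305 C [560.00384938 130.95960016] yaw 0.09829423881497883
fixture origin [607.98096416 135.69072094] slide start -140: [468.65674282 121.95167635]
(-62, 22, 22) [ 81. 256.]
(-62, -22, 22) [141. 249.]
(-64, 0, 43) [107. 250.]
(70, 0, 60) [86. 64.]
(-200, 45, 14) [ 68. 451.]
(95, -45, 14) [153.  45.]
```

```bash
cat >> h.py <<'E'
from scipy.spatial.transform import Rotation as Ro
YF,OF=0.0983,np.array([608.,135.7])
def fx(x,y=0):
    c,s=np.cos(YF),np.sin(YF); return OF+[c*x-s*y,s*x+c*y]
def plan(xy,z,yaw):  # yaw of bar; jaw axis perpendicular; increments in tool axes before turning
    from cell import status
    s=status.state(); R=Ro.from_euler("xyz",s["tcp_rot"]).as_matrix()
    jaw=np.arctan2(R[1,2],R[0,2]); turn=-np.degrees(yaw+np.pi/2-jaw); turn=(turn+90)%180-90
    dl=R.T@(np.r_[xy,z]-s["eef_pos"])
    print("t",round(s["t"],2),"pos",s["eef_pos"].round(2),"toolx",R[:,0].round(3),"F",s["ft_force"].round(2),"open",round(s["opening"],3))
    print("shift xyz",dl.round(1),"|",round(np.linalg.norm(dl),1),"turn",round(turn,2)); return dl,turn
E
python3 - <<'E'
from h import *
y=.330; p=np.array([497.8,-237.2])-35*np.array([np.cos(y),np.sin(y)]); print(p)
plan(p,130,y)
E
```

```text
[ 464.68851798 -248.54150599]
t 0.1 pos [177.91 598.92 225.11] toolx [-0.    -0.001 -1.   ] F [ 0.46 -0.87 -0.1 ] open 1.001
shift xyz [  95.8 -516.3 -730.6] | 899.7 turn -35.46
```

Call:
apply_moves:
  increments:
    - [0, 0, -26.7, -29.3, 0]
    - [0, 0, -26.7, -29.3, 0]
    - [0, 0, -26.7, -29.3, 0]
    - [0, 0, -26.7, -29.3, 0]
    - [0, 0, -26.7, -29.3, 0]
    - [0, 0, -26.7, -29.3, 0]
    - [0, 0, -26.7, -29.3, 0]
    - [0, 0, -26.7, -29.3, 0]
    - [0, 0, -26.7, -29.3, 0]
    - [0, 0, -26.7, -29.3, 0]

```text
t: 1.1
eef_pos: [350.8, 240.7, 225.6]
tcp_rot: [0.424, 1.571, 1.706]
ft_force: [0.4, 0.5, 0.6]
opening: 0.998
```

Call:
apply_moves:
  increments:
    - [0, 0, -26.7, -29.3, 0]
    - [0, 0, -26.7, -29.3, 0]
    - [0, 0, -26.7, -29.3, 0]
    - [0, 0, -26.7, -29.3, 0]
    - [0, 0, -15.8, -35.7, 0]
    - [0, 0, -15.8, -35.7, 0]
    - [0, 0, -15.8, -35.7, 0]
    - [0, 0, -15.8, -35.7, 0]
    - [0, 0, -15.8, -35.7, 0]
    - [0, 0, -15.8, -35.7, 0]

```text
t: 2.1
eef_pos: [449.2, -134.5, 225.5]
tcp_rot: [0.932, 1.57, 2.214]
ft_force: [1.3, -0.4, 0.2]
opening: 1.001
```

Call:
apply_moves:
  increments:
    - [0, 0, -15.8, -35.7, 0]
    - [0, 0, -15.8, -35.7, 0]
    - [0, 0, -15.8, -35.7, 0]
    - [0, 0, 0, 0, -8]
    - [0, 0, 0, 0, -8]
    - [0, 0, 0, 0, -8]
    - [0, 0, 0, 0, -8]
    - [0, 0, 0, 0, -3.5]
    - [0, 0, 0, 0, 0]

```text
t: 3.0
eef_pos: [464.2, -249.0, 225.4]
tcp_rot: [0.412, 1.57, 2.314]
ft_force: [-0.1, -0.1, 0.4]
opening: 1.004
```

```bash
python3 - <<'E'
from h import *
y=.330; p=np.array([497.8,-237.2])-35*np.array([np.cos(y),np.sin(y)])
plan(p,130,y)
from cell import imaging
d=imaging.read_camera("wrist"); im=d["pixels"][...,::-1].copy()
print(d["R"],d["t"],d["fovy"])
m=cv2.inRange(cv2.cvtColor(im,cv2.COLOR_BGR2HSV),(0,0,170),(180,45,255))
cs,_=cv2.findContours(m,0,1)
for c in cs:
    if cv2.contourArea(c)>300:
        P=ray(d,c[:,0],20,True); print(cv2.contourArea(c),c[:,0].mean(0).round(),rect(P))
cv2.imwrite("pics/w1.png",im)
E
```

```text
t 3.0 pos [ 464.2  -248.96  225.39] toolx [-0.  0. -1.] F [-0.1  -0.12  0.37] open 1.004
shift xyz [95.4 -0.6  0.2] | 95.4 turn 0.09
[[-0.32627263  0.94527302  0.00225578]
 [ 0.91520885  0.31529673  0.25095964]
 [ 0.23651414  0.08394578 -0.96799492]] [ 387.04688954 -374.88622234  300.21932146] 65.70646984690485
4144.5 [248. 293.] (array([ 631.2, -184.2]), array([ 45.3, 302.8]), np.float32(-1.2361))
591.5 [133. 266.] (array([ 655.7, -376.6]), array([24.7, 90.6]), np.float32(-1.2227))
6734.0 [455. 202.] (array([370.1,  69. ]), array([171.7, 310.7]), np.float32(-1.4096))
87715.5 [245. 112.] (array([ 412.7, -306.5]), array([430.4, 838.6]), np.float32(-1.3033))
```

View pics/w1.png

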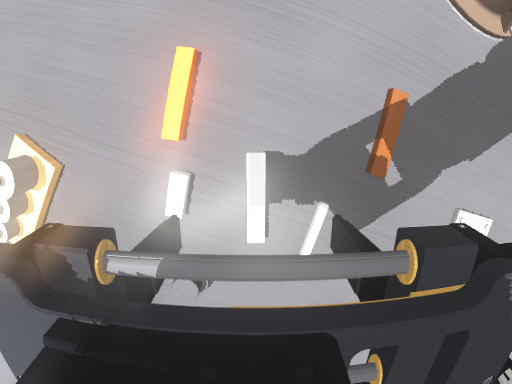

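The wrist view shows the bar at (256,197), lined up and centred between the fingers at (172,240) and (352,245). I compare its corners with the estimate.

```bash
python3 - <<'E'
from h import *
from cell import imaging
d=imaging.read_camera("wrist"); im=d["pixels"]
g=im.min(2); g=im.min(2)[140:255,230:285]
m=(g>205).astype(np.uint8)
cs,_=cv2.findContours(m,0,1)
for c in cs:
    if cv2.contourArea(c)>300: print(cv2.contourArea(c),rect(ray(d,c[:,0]+[230,140],20,True)))
c=np.array([[247,153],[265,153],[266,243],[247,243]]); P=ray(d,c,20,True); print(P.round(1),rect(P))
E
```

```text
2074.5 (array([ 500.7, -247.6]), array([ 45.2, 121.4]), np.float32(0.3107))
[[ 444.6 -267.1   20. ]
 [ 437.4 -246.2   20. ]
 [ 550.4 -205.    20. ]
 [ 558.6 -229.1   20. ]] (array([ 497.6, -236.4]), array([ 25.4, 120.2]), np.float32(0.3286))
```

The two views agree to within 1 mm. Now I descend and grip.

Call:
apply_moves:
  increments:
    - [0, 40, -0.5, 0.4, 0]
    - [0, 40, 0, 0, 0]
    - [0, 40, 0, 0, 0]
    - [0, 40, 0, 0, 0]
    - [0, 25, 0, 0, 0]
    - [0, 15, 0, 0, 0]
    - [0, 10, 0, 0, 0]
    - [0, 0, 0, 0, 0]
    - [0, 0, 0, 0, 0]

```text
t: 4.0
eef_pos: [464.9, -248.6, 16.1]
tcp_rot: [-2.361, 1.57, -0.46]
ft_force: [0.3, -0.4, 1.0]
opening: 1.0
```

Call:
apply_moves:
  increments:
    - [1, 0, 0, 0, 0]
    - [1, 0, 0, 0, 0]
    - [1, 0, 0, 0, 0]
    - [1, 0, 0, 0, 0]
    - [1, 0, 0, 0, 0]
    - [1, 0, 0, 0, 0]
    - [1, 0, 0, 0, 0]
    - [1, 0, 0, 0, 0]
    - [1, 0, 0, 0, 0]
    - [1, 0, 0, 0, 0]

```text
t: 5.0
eef_pos: [464.6, -248.5, 15.6]
tcp_rot: [-0.585, 1.571, 1.317]
ft_force: [0.7, 1.3, 0.3]
opening: 0.248
```

Call:
apply_moves:
  increments:
    - [1, -20, 0, 0, 0]
    - [1, -30, 0, 0, 0]
    - [1, -30, 0, 0, 0]
    - [1, -20, 0, 0, 0]
    - [1, 0, 0, 0, 0]

```text
t: 5.5
eef_pos: [465.4, -249.0, 117.8]
tcp_rot: [-2.502, 1.567, -0.6]
ft_force: [-1.0, 0.2, -1.4]
opening: 0.252
```

```bash
python3 - <<'E'
from h import *
plan(fx(-175),115,YF)
E
```

```text
t 5.5 pos [ 465.42 -248.98  117.78] toolx [ 0.003 -0.002 -1.   ] F [-0.95  0.21 -1.4 ] open 0.252
shift xyz [  1.8 -89.5 357.8] | 368.9 turn 13.33
```

Call:
apply_moves:
  increments:
    - [1, 0, -8.9, 35.8, 0]
    - [1, 0, -8.9, 35.8, 0]
    - [1, 0, -8.9, 35.8, 0]
    - [1, 0, -8.9, 35.8, 0]
    - [1, 0, -8.9, 35.8, 0]
    - [1, 0, -8.9, 35.8, 0]
    - [1, 0, -8.9, 35.8, 0]
    - [1, 0, -8.9, 35.8, 0]
    - [1, 0, -8.9, 35.8, 0]
    - [1, 0, -8.9, 35.8, 0]

```text
t: 6.5
eef_pos: [431.7, 120.4, 114.6]
tcp_rot: [1.329, 1.569, -3.052]
ft_force: [0.0, 0.1, -1.5]
opening: 0.252
```

Call:
apply_moves:
  increments:
    - [1, 0, 0, 0, 6]
    - [1, 0, 0, 0, 6]
    - [1, 0, 0, 0, 1.3]
    - [1, 0, 0, 0, 0]
    - [1, 0, 0, 0, 0]

```text
t: 7.0
eef_pos: [432.4, 118.8, 115.2]
tcp_rot: [1.468, 1.57, 3.14]
ft_force: [0.5, -0.4, -2.1]
opening: 0.249
```

```bash
python3 - <<'E'
from h import *
from cell import imaging
plan(fx(-175),80,YF)
d=imaging.read_camera("wrist"); im=d["pixels"][...,::-1].copy()
for x,y,z in((-62,22,22),(-62,-22,22),(-64,11,43),(-64,-11,43),(-200,45,14),(-200,-45,14),(-35,0,30)):
    u=proj(d,np.r_[fx(x,y),z],True)[0]; print((x,y,z),u.round()); cv2.circle(im,tuple(u.round().astype(int)),2,(0,0,255),-1)
cv2.imwrite("pics/w2.png",im)
E
```

```text
t 7.0 pos [432.41 118.77 115.24] toolx [-0.001  0.    -1.   ] F [ 0.51 -0.36 -2.08] open 0.249
shift xyz [35.2 -1.4 -0.4] | 35.3 turn 0.12
(-62, 22, 22) [277. 304.]
(-62, -22, 22) [234. 304.]
(-64, 11, 43) [267. 315.]
(-64, -11, 43) [244. 315.]
(-200, 45, 14) [306. 169.]
(-200, -45, 14) [205. 168.]
(-35, 0, 30) [255. 328.]
```

View pics/w2.png

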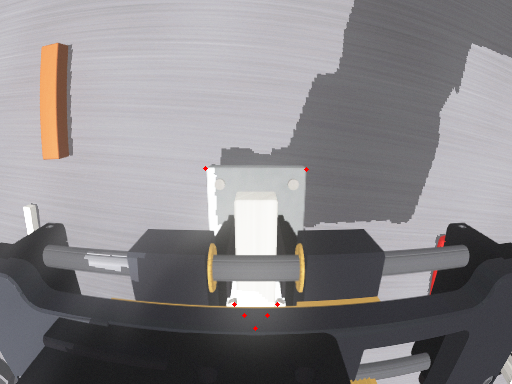

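The plate's near corners sit at about (207,167) and (305,167), against predictions of (205,168) and (306,169). The held bar is centred at column 256 on the fixture's middle line. I lower it onto the bed.

Call:
apply_moves:
  increments:
    - [1, 30, -1.4, -0.4, 0.1]
    - [1, 25, 0, 0, 0]
    - [1, 15, 0, 0, 0]
    - [1, 8, 0, 0, 0]
    - [1, 3, 0, 0, 0]
    - [1, 1, 0, 0, 0]
    - [1, 0, 0, 0, 0]

```text
t: 7.75
eef_pos: [434.2, 118.8, 34.1]
tcp_rot: [-1.461, 1.57, 0.207]
ft_force: [0.3, -0.5, -1.8]
opening: 0.251
```

Call:
apply_moves:
  increments:
    - [1, 1, 0, 0, 0]
    - [1, 1, 0, 0, 0]
    - [1, 0, 0, 0, 0]
    - [1, 0, 0, 0, 0]

```text
t: 8.15
eef_pos: [434.0, 118.8, 31.7]
tcp_rot: [-1.248, 1.571, 0.42]
ft_force: [0.3, -0.7, -1.2]
opening: 0.249
```

Call:
apply_moves:
  increments:
    - [1, 0.7, 0, 0, 0]
    - [1, 0.7, 0, 0, 0]
    - [1, 0, 0, 0, 0]

```text
t: 8.45
eef_pos: [433.9, 118.8, 30.1]
tcp_rot: [1.015, 1.571, 2.682]
ft_force: [0.2, 0.1, -0.8]
opening: 0.249
```

Call:
apply_moves:
  increments:
    - [1, 0.5, 0, 0, 0]
    - [1, 0, 0, 0, 0]
    - [1, 0, 0, 0, 0]

```text
t: 8.75
eef_pos: [433.9, 118.8, 29.7]
tcp_rot: [0.593, 1.571, 2.26]
ft_force: [-0.1, -0.6, -1.7]
opening: 0.25
```

Call:
apply_moves:
  increments:
    - [0.6, 0, 0, 0, 0]
    - [0.6, 0, 0, 0, 0]
    - [0.6, 0, 0, 0, 0]
    - [0.6, 0, 0, 0, 0]
    - [0.6, 0, 0, 0, 0]

```text
t: 9.25
eef_pos: [434.0, 118.8, 29.8]
tcp_rot: [-1.029, 1.571, 0.639]
ft_force: [0.2, 0.2, 0.4]
opening: 0.398
```

Call:
apply_moves:
  increments:
    - [1, 0, 0, 0, 0]
    - [1, 0, 0, 0, 0]
    - [1, 0, 0, 0, 0]
    - [1, 0, 0, 0, 0]
    - [1, 0, 0, 0, 0]
    - [1, 0, 0, 0, 0]

```text
t: 9.85
eef_pos: [434.0, 118.8, 29.8]
tcp_rot: [-0.985, 1.571, 0.683]
ft_force: [0.1, 0.9, 0.4]
opening: 0.251
```

```bash
python3 - <<'E'
from h import *
from cell import imaging
plan(fx(-175),29.7,YF)
F=[]
for i in range(3):
    d=imaging.read_camera("scene"); 
im=d["pixels"][...,::-1].copy()
cv2.imwrite("pics/s2.png",cv2.resize(im[180:300,220:360],(798,684),interpolation=cv2.INTER_CUBIC)[:600])
E
```

```text
t 9.85 pos [433.99 118.77  29.75] toolx [ 0.  0. -1.] F [0.13 0.86 0.41] open 0.251
shift xyz [ 0.1  0.2 -0.2] | 0.3 turn -0.08
```

View pics/s2.png

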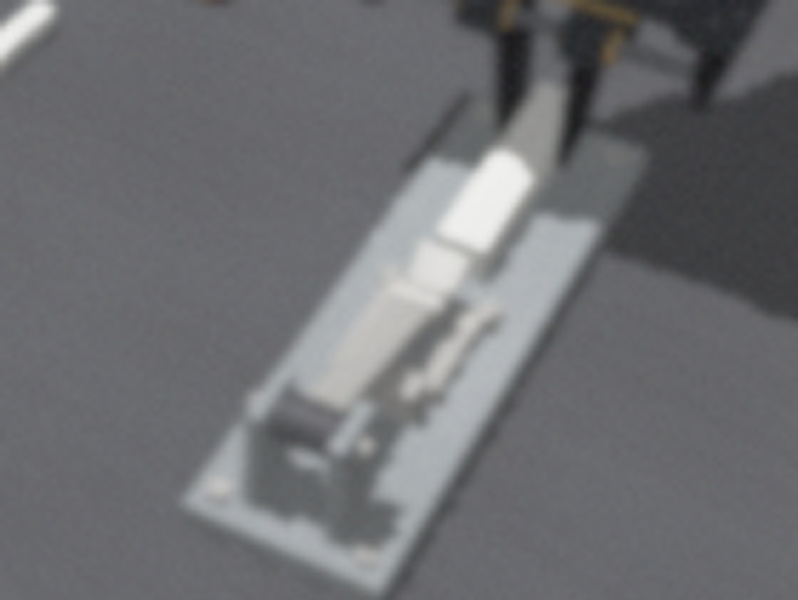

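The crop shows the bar lying on the bed at (490,190), in line with the hold-down lip at (435,265), the fingers at its rear. I slide it in, which is tool -y.

Call:
apply_moves:
  increments:
    - [1, 0, -3, 0, 0]
    - [1, 0, -4, 0, 0]
    - [1, 0, -4, 0, 0]
    - [1, 0, -4, 0, 0]
    - [1, 0, -4, 0, 0]
    - [1, 0, -3, 0, 0]
    - [1, 0, -2, 0, 0]
    - [1, 0, 0, 0, 0]

```text
t: 10.8
eef_pos: [458.2, 121.1, 29.7]
tcp_rot: [-1.396, 1.57, 0.272]
ft_force: [0.1, 0.5, 0.4]
opening: 0.249
```

Call:
apply_moves:
  increments:
    - [1, 0, -1, 0, 0]
    - [1, 0, -1, 0, 0]
    - [1, 0, -1, 0, 0]
    - [1, 0, -1, 0, 0]
    - [1, 0, -1, 0, 0]

```text
t: 11.3
eef_pos: [462.2, 121.5, 29.7]
tcp_rot: [1.541, 1.569, -3.074]
ft_force: [-5.5, -1.1, 6.7]
opening: 0.252
```

Call:
apply_moves:
  increments:
    - [1, 0, -1, 0, 0]
    - [1, 0, -1, 0, 0]
    - [1, 0, -1, 0, 0]

```text
t: 11.6
eef_pos: [464.1, 121.7, 29.7]
tcp_rot: [1.562, 1.567, -3.054]
ft_force: [-9.4, -0.8, 8.3]
opening: 0.25
```

Call:
apply_moves:
  increments:
    - [1, 0, -1, 0, 0]
    - [1, 0, -1, 0, 0]
    - [1, 0, -1, 0, 0]
    - [1, 0, -1, 0, 0]

```text
t: 12.0
eef_pos: [467.7, 122.1, 29.7]
tcp_rot: [1.572, 1.566, -3.043]
ft_force: [-10.7, -0.3, 9.9]
opening: 0.248
```

Call:
apply_moves:
  increments:
    - [1, 0, -1, 0, 0]
    - [1, 0, -1, 0, 0]
    - [1, 0, -1, 0, 0]
    - [1, 0, -1, 0, 0]

```text
t: 12.4
eef_pos: [471.3, 122.5, 29.7]
tcp_rot: [1.574, 1.565, -3.041]
ft_force: [-11.6, -1.2, 11.9]
opening: 0.252
```

Call:
apply_moves:
  increments:
    - [1, 0, -1, 0, 0]
    - [1, 0, -1, 0, 0]
    - [1, 0, -1, 0, 0]
    - [1, 0, -1, 0, 0]

```text
t: 12.8
eef_pos: [476.7, 123.0, 29.7]
tcp_rot: [1.549, 1.569, -3.067]
ft_force: [-4.1, -0.6, 3.5]
opening: 0.251
```

The pad is over the bar, as the push dropped from 12 to 4 N. I continue along the channel.

Call:
apply_moves:
  increments:
    - [1, 0, -2, 0, 0]
    - [1, 0, -2, 0, 0]
    - [1, 0, -2, 0, 0]
    - [1, 0, -2, 0, 0]
    - [1, 0, -2, 0, 0]
    - [1, 0, -2, 0, 0]

```text
t: 13.4
eef_pos: [489.8, 124.2, 29.7]
tcp_rot: [1.181, 1.571, 2.849]
ft_force: [-4.3, -0.5, 5.0]
opening: 0.248
```

```bash
python3 - <<'E'
from h import *
plan(fx(-95),29.7,YF)
E
```

```text
t 13.4 pos [489.8  124.2   29.72] toolx [-0.  0. -1.] F [-4.34 -0.49  5.03] open 0.248
shift xyz [  0.  -23.8  -0.1] | 23.8 turn -0.08
```

Call:
apply_moves:
  increments:
    - [1, 0, -2, 0, 0]
    - [1, 0, -2, 0, 0]
    - [1, 0, -2, 0, 0]
    - [1, 0, -2, 0, 0]
    - [1, 0, -2, 0, 0]
    - [1, 0, -2, 0, 0]
    - [1, 0, -2, 0, 0]
    - [1, 0, -2, 0, 0]
    - [1, 0, -1, 0, 0]
    - [1, 0, 0, 0, 0]

```text
t: 14.4
eef_pos: [507.0, 125.9, 29.7]
tcp_rot: [-1.423, 1.57, 0.245]
ft_force: [-1.8, 0.1, 3.0]
opening: 0.252
```

Call:
apply_moves:
  increments:
    - [1, 0, -0.5, 0, 0]
    - [1, 0, -0.5, 0, 0]
    - [1, 0, -0.5, 0, 0]
    - [1, 0, -0.5, 0, 0]
    - [1, 0, -0.5, 0, 0]
    - [1, 0, -0.5, 0, 0]
    - [1, 0, 0, 0, 0]

```text
t: 15.1
eef_pos: [509.7, 126.1, 29.7]
tcp_rot: [-1.293, 1.571, 0.375]
ft_force: [-4.1, -0.5, 4.4]
opening: 0.25
```

Call:
apply_moves:
  increments:
    - [1, 0, -0.4, 0, 0]
    - [1, 0, -0.4, 0, 0]
    - [1, 0, -0.4, 0, 0]
    - [1, 0, 0, 0, 0]

```text
t: 15.5
eef_pos: [510.9, 126.3, 29.7]
tcp_rot: [-0.893, 1.571, 0.775]
ft_force: [-4.3, -1.4, 4.8]
opening: 0.252
```

Call:
apply_moves:
  increments:
    - [1, 0, -0.3, 0, 0]
    - [1, 0, -0.3, 0, 0]
    - [1, 0, -0.3, 0, 0]
    - [1, 0, 0, 0, 0]

```text
t: 15.9
eef_pos: [511.7, 126.3, 29.7]
tcp_rot: [-0.544, 1.571, 1.124]
ft_force: [-4.3, -0.4, 5.0]
opening: 0.253
```

Call:
apply_moves:
  increments:
    - [1, 0, -0.3, 0, 0]
    - [1, 0, -0.3, 0, 0]
    - [1, 0, 0, 0, 0]

```text
t: 16.2
eef_pos: [512.3, 126.4, 29.7]
tcp_rot: [-0.577, 1.571, 1.09]
ft_force: [-4.2, -0.0, 5.1]
opening: 0.247
```

Call:
apply_moves:
  increments:
    - [1, 0, -0.3, 0, 0]
    - [1, 0, -0.3, 0, 0]
    - [1, 0, 0, 0, 0]

```text
t: 16.5
eef_pos: [512.4, 126.4, 29.7]
tcp_rot: [1.526, 1.57, -3.09]
ft_force: [-5.3, -1.2, 6.6]
opening: 0.248
```

Call:
apply_moves:
  increments:
    - [1, 0, -0.3, 0, 0]
    - [1, 0, -0.3, 0, 0]
    - [1, 0, 0, 0, 0]

```text
t: 16.8
eef_pos: [512.4, 126.4, 29.7]
tcp_rot: [1.564, 1.569, -3.051]
ft_force: [-8.1, -2.0, 9.0]
opening: 0.251
```

Call:
apply_moves:
  increments:
    - [1, 0, -0.3, 0, 0]
    - [1, 0, 0, 0, 0]

```text
t: 17.0
eef_pos: [512.5, 126.4, 29.7]
tcp_rot: [1.578, 1.568, -3.038]
ft_force: [-10.3, -1.3, 10.7]
opening: 0.249
```

Call:
apply_moves:
  increments:
    - [1, 0, -0.3, 0, 0]
    - [1, 0, 0, 0, 0]

```text
t: 17.2
eef_pos: [512.5, 126.4, 29.7]
tcp_rot: [1.572, 1.567, -3.044]
ft_force: [-10.3, -1.1, 10.5]
opening: 0.252
```

Contact with the stop came at TCP x ≈ 512.4, against a predicted ~513.5. I build the press up slowly.

Call:
apply_moves:
  increments:
    - [1, -0.2, -0.3, 0, 0]
    - [1, 0, 0, 0, 0]

```text
t: 17.4
eef_pos: [512.5, 126.4, 29.8]
tcp_rot: [1.577, 1.567, -3.039]
ft_force: [-11.5, -1.6, 9.4]
opening: 0.251
```

Call:
apply_moves:
  increments:
    - [1, -0.2, -0.3, 0, 0]
    - [1, 0, 0, 0, 0]

```text
t: 17.6
eef_pos: [512.5, 126.4, 29.7]
tcp_rot: [1.576, 1.566, -3.039]
ft_force: [-12.2, -2.8, 7.5]
opening: 0.249
```

Call:
apply_moves:
  increments:
    - [1, -0.2, -0.3, 0, 0]
    - [1, 0, 0, 0, 0]

```text
t: 17.8
eef_pos: [512.5, 126.4, 29.7]
tcp_rot: [1.578, 1.565, -3.037]
ft_force: [-13.6, -1.8, 5.3]
opening: 0.246
```

Call:
apply_moves:
  increments:
    - [1, 0, -0.3, 0, 0]
    - [1, 0, -0.3, 0, 0]
    - [1, 0, 0, 0, 0]

```text
t: 18.1
eef_pos: [512.5, 126.4, 29.7]
tcp_rot: [1.581, 1.564, -3.035]
ft_force: [-15.2, -2.3, 7.7]
opening: 0.251
```

Call:
apply_moves:
  increments:
    - [1, 0, -0.3, 0, 0]
    - [1, 0, 0, 0, 0]
    - [1, 0, 0, 0, 0]

```text
t: 18.4
eef_pos: [512.6, 126.4, 29.7]
tcp_rot: [1.586, 1.563, -3.029]
ft_force: [-16.5, -2.5, 7.9]
opening: 0.255
```

Call:
apply_moves:
  increments:
    - [1, 0, -0.3, 0, 0]
    - [1, 0, 0, 0, 0]
    - [1, 0, 0, 0, 0]
    - [1, 0, 0, 0, 0]
    - [1, 0, 0, 0, 0]
    - [1, 0, 0, 0, 0]
    - [1, 0, 0, 0, 0]
    - [1, 0, 0, 0, 0]
    - [1, 0, 0, 0, 0]
    - [1, 0, 0, 0, 0]

```text
t: 19.4
eef_pos: [512.6, 126.4, 29.7]
tcp_rot: [1.581, 1.563, -3.034]
ft_force: [-17.2, -2.2, 7.9]
opening: 0.254
```

The press held at about 17 N at the wrist, less about 4 N sliding friction, so roughly 13 to 17 N at the stop. I ease off before opening.

Call:
apply_moves:
  increments:
    - [1, 0, 0.5, 0, 0]
    - [1, 0, 0.5, 0, 0]
    - [1, 0, 0.5, 0, 0]
    - [1, 0, 0.5, 0, 0]
    - [1, 0, 0.5, 0, 0]
    - [1, 0, 0, 0, 0]
    - [1, 0, 0, 0, 0]

```text
t: 20.1
eef_pos: [512.6, 126.4, 29.7]
tcp_rot: [1.56, 1.568, -3.055]
ft_force: [-6.1, -0.1, -0.7]
opening: 0.247
```

Call:
apply_moves:
  increments:
    - [0.4, 0, 0, 0, 0]
    - [0.4, 0, 0, 0, 0]
    - [0.4, 0, 0, 0, 0]
    - [0.4, 0, 0, 0, 0]
    - [0.4, 0, 0, 0, 0]
    - [0.4, 0, 0, 0, 0]

```text
t: 20.7
eef_pos: [513.8, 126.5, 30.4]
tcp_rot: [-1.324, 1.57, 0.344]
ft_force: [0.0, -0.3, 0.9]
opening: 0.594
```

Call:
apply_moves:
  increments:
    - [0.4, -5, 0, 0, 0]
    - [0.4, -15, 0, 0, 0]
    - [0.4, -25, 0, 0, 0]
    - [0.4, -30, 0, 0, 0]
    - [0.4, -30, 0, 0, 0]
    - [0.4, -30, 15, 0, 0]
    - [0.4, -30, 30, 0, 0]
    - [0.4, 0, 20, 0, 0]
    - [0.4, 0, 0, 0, 0]

```text
t: 21.6
eef_pos: [447.2, 120.2, 196.6]
tcp_rot: [-1.458, 1.57, 0.21]
ft_force: [0.7, 0.1, -0.3]
opening: 0.602
```

```bash
python3 - <<'E'
from h import *
from cell import imaging,status
print(status.state()["ft_force"])
d=imaging.read_camera("wrist"); cv2.imwrite("pics/w3.png",d["pixels"][...,::-1])
d=imaging.read_camera("scene"); a=cv2.resize(d["pixels"][180:300,220:360,::-1],(700,600),interpolation=cv2.INTER_CUBIC)
u=((proj(d,np.array([np.r_[fx(-120,12),34],np.r_[fx(-120,-12),34],np.r_[fx(-64,-11),53]]))-[220,180])*5).round().astype(int); print(u)
for p in u: cv2.circle(a,tuple(p),3,(0,0,255),-1)
cv2.imwrite("pics/s3.png",a)
E
```

```text
[ 0.71797992  0.09976796 -0.32622208]
[[454 170]
 [411 155]
 [370 193]]
```

View pics/s3.png

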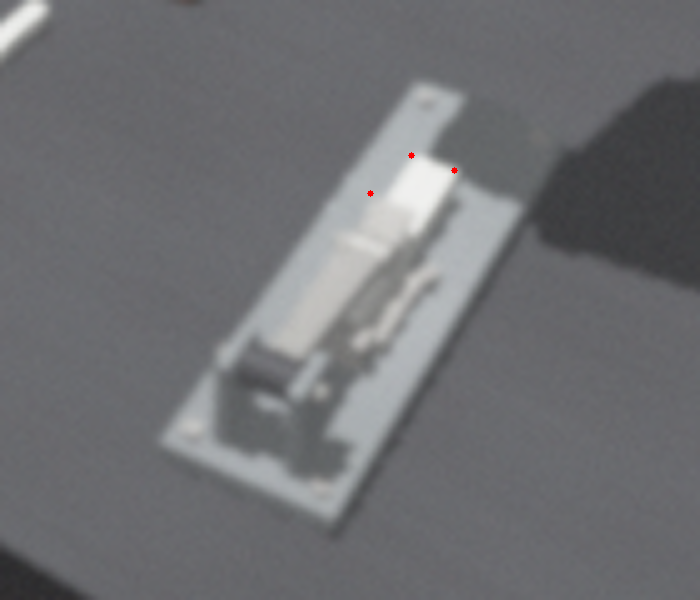

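View pics/w3.png

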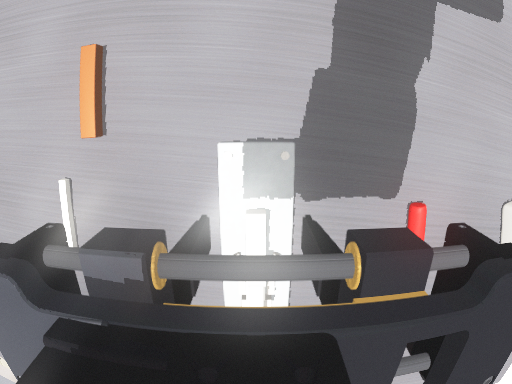

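The scene crop shows the bar beneath the arm, its rear edge at (411,155) to (454,170), right where home predicts it. The wrist view shows it straight and centred at (256,235), and the gripper is clear.

```bash
python3 -c "
from cell import env; print(env.job_done())"
```

```text
the job is handed in; nothing more can be done
None
```

The aluminium bar is in the channel against the end stop, with the hold-down arm on it and the gripper clear. I handed the job in at about 21.7 s of the 59 s allowed; no verdict is reported.

- **Pick and place:** I gripped the bar 35 mm behind its middle and laid it on the bed. I then opened and closed the gripper once so it settled flat, and slid it in.
- **Passing under the arm:** The push peaked at about 12 N going under the hold-down arm, then dropped to about 4 N in the channel.
- **Contact with the stop:** It came about 1 mm earlier than the pictures predicted.
- **Final press:** The wrist read about 17 N, held for roughly 1 s. Taking off about 4 N of sliding friction, that is some 13–17 N at the stop. I eased this to 6 N before opening.
- **Last checks:** The bar's rear end matched the predicted home position in the scene picture. The bar looked straight and centred, and the wrist force was near zero. I saw nothing else moved.
- **Not measured:** I judged the hold-down angle only by eye, and the force at the stop itself is an estimate.

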